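Load the light-ageing box with stone test blocks

ROBOT

A 6-joint arm with a two-finger parallel gripper is mounted at the origin on the work surface. World frame = base frame: x ahead of the robot, y to its left, z up, the work surface at z = 0. Lengths are in m, angles in rad, forces in N, time in s.
With the tool pointing down it reaches from about 0.25 to 0.775 m from the base axis. Payload 4 kg.
Tool frame: the origin (TCP) lies midway between the tips of the shut fingers; the grasp point (between the pads) lies grip_point_offset behind it (grip_point_offset is the distance from the TCP to the grasp point, in m); z points along the fingers, y is the line along which they close (so a half turn about z gives the same grasp; the last joint's range is limited). The gripper opens to 94 mm and grips with 3 to 60 N. Pads are 16 mm wide; open, the fingers measure 119 mm over their backs; the gripper's body (75 mm by 177 mm) begins 78 mm behind the grasp point.
Start: joints at [1.068, 0.087, 1.371, -0, 1.684, -0.103], TCP at [0.214, 0.507, 0.206] pointing down, gripper open.
Joint ranges: [-3.1, 3.1], [-0.76, 2.03], [0.27, 2.55], [-1.08, 4.22], [0.17, 2.65], [-2.57, 2.57]. Speed limits (rad/s): [2.79, 2.79, 3.14, 3.14, 3.14, 3.14].

INTERFACE

Orientations are given as [roll, pitch, yaw] about the fixed x, y, z axes, in that order (R = Rz(yaw) Ry(pitch) Rx(roll)).
In Python, from bench import * gives the robot as it stands. The module is installed in compiled form; this text tells all that it offers.
- The arm moves only by the tool apply_moves, never from a script. Its argument "commands" is a list of rows, each a list of 7 numbers: the turn, a rotation vector about the world's x, y, z in rad, then the shift along the world's x, y, z in m, then the opening in per cent of the stroke, from 0 (shut) to 100 (fully open). In form: [[ax, ay, az, x, y, z, jaw], ...]. A call has exactly 5 rows; each row is the pose to reach, as a shift and turn from the pose commanded when the call began; what a row does not reach only later rows make up. A row lasts 1/10 s, in which the tool goes at most 50 mm and 8.59 degrees, less where a joint would pass 70% of its speed; a pose out of reach is approached as far as the arm can. A call with a gripper value outside its range is refused whole. The fingers move at their own pace and stop on an object; the grip force is fixed at half the most. Time passes only in rows, so rows that repeat a pose let the fingers close, or fill a call up. It gives the time, the measured TCP pose, the force, the opening and the grip force at its end, in the units of the state.
- get_obs(): the state, without advancing time (a new reading comes with each control period).
- snapshot(name): name is "scene" or "top"; returns a dict with "pixels" (420x560x3 uint8, red, green, blue), "vertical_fov" (degrees; the focal length in pixels is half the picture's height over the tangent of half this angle, whatever the lens; pixels are square), "cx", "cy" (the principal point, pixels), "rvec" (rotation vector, rad) and "tvec" (3), from world to camera coordinates, as OpenCV has them. Camera axes: x right, y down, z forward; pixel columns grow to the right and rows downward; lengths in m; the calibration is good to about 2 mm. A picture is of the moment at which its call begins. There is no depth.
- close_job(): hands the job in; it is judged then, once.
Trained networks look in the newest picture that a camera, given by its name, has taken for a name from the list of things; names that differ only in an ending like _2 or _b are one class to them, and where a whole thing is asked for, a point or a joint stands for the part that bears it (a point fixed in the world has none). Each returns a list of dicts, best first, with "score" (0 to 1); they miss things now and then, are a little off and sometimes report something else, mostly with a low value. They report only what shows in the picture. A call takes as long as a camera call. They do not tell look-alikes from the thing itself.
- masks_of(camera, query): "mask" (420x560 bool, what is visible of it) and "extent" ([left, top, right, bottom] in pixels, round what is visible of it).
- place_of(camera, query): "pixel" ([column, row] in pixels: a listed point, or the origin of a listed thing).
The state is a dict: "time": time; "joint_positions": joint angles; "qvel": joint speeds; "joint_torque": joint torques, N m; "tool_pos": TCP position; "ee_rot": TCP orientation; "wrist_force": force on the tool from outside, world axes, zero at the start; "wrist_torque": the same for the moment, N m; "width": finger opening in m; "finger_force": force on a finger pad.
Only numpy, scipy, OpenCV 4.12 (cv2) and the standard library are available. Lean on these libraries where they do the work, as an engineer would, in place of code of your own. Each camera call takes 0.05 s, during which the arm holds its last target. There are 200 camera calls.

TASK

Wind the hand crank until the light-ageing box's carriage stands fully home behind the sprung flap gate. Then push every stone test block that lies on the bench through the gate, so that each lies wholly on the carriage and the flaps have swung shut behind it, and after that wind the carriage all the way across to its other end, under the white lamp bar, with all the blocks on it. Do not disturb the amber bottle, the jar and the white dish.

Things in the scene. Friction and masses are not known exactly. Their poses are not given: they have to be found in the camera images.
- ager: Light-ageing box, low, grey, clear roof, fixed. Origin on the bench in the middle of the gate; x points through the gate into the box, y left, z up. In this frame (mm): front wall at x 0, 8 thick, with the opening y -40 to 40; chamber x 4 to 190, y -190 to 49; walls and roof up to z 63; grey gearbox of the crank, 70 x 70, 60 high, centred at x 0, y -255.
- gate (a point): Middle of the gate opening, at the height of the lane plate's top (8 mm over the bench); axes as the box's. Nothing stands above the gate: no lintel.
- lane (a point): Middle of the lane in front of the gate, 50 mm before it, on top of its aluminium plate (8 mm over the bench). The plate runs from 105 mm before the gate to 38 mm behind it. Low guides (22 mm over the bench) stand beside it, 68 mm between them, from 103 to 3 mm before the gate. Axes as the box's.
- slot (a point): Middle of the finger slot in the roof, at roof height (63 mm over the bench): 50 mm wide, from the gate to 88 mm behind it, open above and towards the lane, so that closed fingers standing upright can follow a block in and be lifted out. A block lying flat cannot pass it. Axes as the box's.
- lamp (a point): Middle of the white lamp bar on the roof, 150 mm long along the box's x, 20 wide, its top 79 mm over the bench; it lies 140 mm to the right of the lane's centre line.
- leaf_left (a joint): Left flap of the gate (rad): black leaf 38 mm wide, 44 high, hinged on the opening's upright left edge; 0 shut, swings only inwards (to about 1.5); a light spring shuts it (pushing a block through takes about 10 N). A block holds it open until the block's rear face is over 40 mm past the gate.
- leaf_right (a joint): Right flap of the gate, the mirror image: 0 shut, swings only inwards to about 1.5 rad, sprung shut.
- carriage (a joint): Travel of the steel carriage (m): 0 home behind the gate, 0.14 across under the lamp bar (along the box's -y); hard stops at both. A tray, 38 to 186 mm behind the gate, floor 7.5 mm over the bench, 72 mm between side rails (32 high), end stop at 182, open to the gate. Holds three blocks in a row, each pushing the one ahead. Driven only by the crank, 70 mm a turn; starts part-way.
- crank (a joint): Crank angle (rad), grows anticlockwise seen from above; carriage travel = 0.01114 m/rad x angle. Anticlockwise winds the carriage towards the lamp bar, clockwise towards the gate; the whole travel is two turns (0 to 12.57). Light friction (about 1 N at the knob) keeps it where it is left.
- crank_knob (a point): Upright round black knob on the crank arm, 20 mm in diameter, 73 to 113 mm over the bench; this point is on its axis, 100 mm over the bench. It goes round on a circle of 45 mm radius. The knob spins freely on its own pin, so it can be held while the arm goes round.
- crank_axis (a point): On the crank's vertical axis, 100 mm over the bench (fixed).
- block1: Marble test block, 40 (x) x 60 (y) x 30 (z) mm, 0.19 kg, with a thin reddish patch on top; origin in the middle of its underside. Two or three of the four blocks are on the bench in a run, the others are absent.
- block2: Marble test block, 40 (x) x 60 (y) x 30 (z) mm, 0.19 kg, with a thin reddish patch on top; origin in the middle of its underside. Two or three of the four blocks are on the bench in a run, the others are absent.
- block3: Marble test block, 40 (x) x 60 (y) x 30 (z) mm, 0.19 kg, with a thin reddish patch on top; origin in the middle of its underside. Two or three of the four blocks are on the bench in a run, the others are absent.
- block4: Marble test block, 40 (x) x 60 (y) x 30 (z) mm, 0.19 kg, with a thin reddish patch on top; origin in the middle of its underside. Two or three of the four blocks are on the bench in a run, the others are absent.
- amber_bottle: Bystander: amber glass bottle, 54 mm across, 110 high; origin under its centre. Leave alone.
- jar: Bystander: small glass jar, 48 mm across, 60 high; origin under its centre. Leave alone.
- dish: Bystander: white ceramic dish, 70 mm across, 30 high; origin under its centre. Leave alone.
Mind the look-alikes: they are no part of the job. Leave any blue look-alike of the block4 alone.

How it is judged:
On the way, in this order (a step that is already met when the one before it is completed fails the run):
1. the carriage is wound home behind the gate (value of joint carriage below 0.005 m), for 0.2 s.
2. every block is through the gate and on the carriage, both flaps shut behind them (x of block1 in the frame of ager between 0.058 and 0.185 m and y of block1 in the frame of ager between -0.03 and 0.03 m and height (world z) of each of block1, block2, block3, block4 below 0.04 m and x of block2 in the frame of ager between 0.058 and 0.185 m and y of block2 in the frame of ager between -0.03 and 0.03 m and x of block3 in the frame of ager between 0.058 and 0.185 m and y of block3 in the frame of ager between -0.03 and 0.03 m and x of block4 in the frame of ager between 0.058 and 0.185 m and y of block4 in the frame of ager between -0.03 and 0.03 m and value of joint each of leaf_left, leaf_right below 0.12 rad and value of joint carriage below 0.01 m), for 0.2 s.
3. the carriage is wound across under the lamp bar (value of joint carriage above 0.134 m), for 0.2 s.
At the end, for the whole second after the job is handed in: The carriage is at least 132 of its 140 mm across, both flaps are shut (under 0.12 rad), and every block present rests in the box on the carriage under the lamp bar (its centre 22 to 185 mm behind the gate and within 25 mm of the lamp bar's line), at rest (value of joint carriage above 0.132 m and value of joint each of leaf_left, leaf_right below 0.12 rad and x of block1 in the frame of ager between 0.022 and 0.185 m and y of block1 in the frame of ager between -0.165 and -0.115 m and height (world z) of each of block1, block2, block3, block4 below 0.04 m and linear speed of each of block1, block2, block3, block4 below 0.03 m/s and x of block2 in the frame of ager between 0.022 and 0.185 m and y of block2 in the frame of ager between -0.165 and -0.115 m and x of block3 in the frame of ager between 0.022 and 0.185 m and y of block3 in the frame of ager between -0.165 and -0.115 m and x of block4 in the frame of ager between 0.022 and 0.185 m and y of block4 in the frame of ager between -0.165 and -0.115 m); the robot touches nothing.
It fails at once if the amber bottle is disturbed (moved more than 25 mm or tipped) (distance of amber_bottle from where it was at the start of the episode above 0.025 m or angle between amber_bottle's own z axis and vertical above 0.5 rad).
It fails at once if the jar is disturbed (moved more than 25 mm or tipped) (distance of jar from where it was at the start of the episode above 0.025 m or angle between jar's own z axis and vertical above 0.5 rad).
It fails at once if the dish is disturbed (moved more than 25 mm or tipped) (distance of dish from where it was at the start of the episode above 0.025 m or angle between dish's own z axis and vertical above 0.5 rad).
Of block1, block2, block3, block4 only 2 to 3 are there at a start; the rules pass over those that are not, and their reading is None.
At some moment in a run one of block1, block2, block3, block4 may be knocked a few centimetres aside while the robot is not near it.
Once in a run the grip may slacken for a moment while it holds something.
It also fails if it takes over 210 s, if anything falls off the work surface, if the arm or the gripper's body presses on something with over 40 N, if the wrist force passes 120 N, or if a joint passes its speed limit or range.

## Working session

There is one attempt and no reset: what is moved stays moved. The work goes in short steps, Python scripts to look and compute and a tool call to move; the robot and the scene stay as the last step left them, time stands still between calls to the robot, and variables do not carry over. Pictures are saved under pics/ and viewed, at most 14 in all, crops included, and the job is handed in when it is done.

Besides the shell and the picture viewer there is one more tool, called after "Emit:" by a JSON object that holds its "name" and its "arguments", one argument or row to a line. apply_moves: Moves the arm, as the interface text tells. Its arguments: {"type":"object","properties":{"commands":{"type":"array"}},"required":["commands"]}

```bash
mkdir -p pics
cat > h.py <<'E'
from bench import *
import numpy as np, cv2
def cam(name):
    s=snapshot(name); p=s["pixels"]; f=p.shape[0]/2/np.tan(np.radians(s["vertical_fov"])/2)
    K=np.array([[f,0,s["cx"]],[0,f,s["cy"]],[0,0,1.]]); R=cv2.Rodrigues(np.array(s["rvec"],float))[0]
    return p,K,R,np.array(s["tvec"],float).ravel()
def ray(c,px,z):
    _,K,R,t=c; d=R.T@np.linalg.inv(K)@np.array([px[0],px[1],1.]); o=-R.T@t
    return o+d*(z-o[2])/d[2]
def proj(c,P):
    _,K,R,t=c; q=K@(R@np.array(P,float)+t); return q[:2]/q[2]
def save(c,n,crop=None,k=1):
    p=c[0][:,:,::-1]
    if crop: l,t,r,b=crop; p=p[t:b,l:r]
    cv2.imwrite("pics/"+n,cv2.resize(np.ascontiguousarray(p),None,fx=k,fy=k,interpolation=cv2.INTER_CUBIC))
E
python3 - <<'E'
from h import *
np.set_printoptions(precision=4,suppress=True)
for n in("scene","top"):
    c=cam(n); save(c,n+"0.png"); print(n,"cam at",-c[2].T@c[3])
    for q,z in(("gate",.008),("lane",.008),("slot",.063),("lamp",.079),("crank_axis",.1),("crank_knob",.1),("block1",0),("amber_bottle",0),("jar",0),("dish",0)):
        for d in place_of(n,q)[:5]: print(q,round(d["score"],2),np.round(d["pixel"],1),ray(c,d["pixel"],z)[:2])
print(get_obs())
E
```

```text
scene cam at [ 1.4996 -0.1925  0.9478]
gate 0.82 [290.8 224.6] [0.5507 0.048 ]
lane 0.97 [285.4 213.5] [0.5046 0.0435]
slot 0.72 [437.9 242.7] [0.7438 0.37  ]
slot 0.65 [296.  222.2] [0.6004 0.0488]
lamp 0.76 [246.1 248.2] [ 0.6784 -0.092 ]
crank_axis 0.77 [189.3 219.9] [ 0.575  -0.2145]
crank_knob 0.62 [191.4 230.4] [ 0.6129 -0.2126]
block1 0.88 [393.  192.5] [0.4741 0.3718]
block1 0.86 [387.3 224. ] [0.5955 0.3067]
block1 0.73 [423.  216.8] [0.5893 0.4137]
block1 0.69 [351.1 233.3] [0.6089 0.1993]
amber_bottle 0.56 [436.5 242.6] [0.6889 0.4066]
jar 0.87 [139.1 283.7] [ 0.6652 -0.3536]
dish 0.86 [138.5 212.7] [ 0.407  -0.3525]
top cam at [ 0.3608 -0.0079  1.1107]
gate 0.97 [263.4 213.8] [0.5609 0.0409]
lane 0.71 [262.2 231.6] [0.5153 0.0386]
lane 0.25 [163.8 186.6] [0.6029 0.3039]
slot 0.72 [262.8 189.8] [0.6099 0.0469]
lamp 0.74 [321.3 165. ] [ 0.6835 -0.088 ]
crank_axis 0.68 [368.9 211.8] [ 0.5764 -0.2066]
crank_knob 0.77 [370.8 192.7] [ 0.6225 -0.208 ]
block1 0.95 [162.8 185. ] [0.6086 0.3095]
block1 0.94 [202.8 188.2] [0.6117 0.2051]
block1 0.79 [122. 238.] [0.4605 0.3895]
block1 0.73 [126.4 188.2] [0.5896 0.4018]
amber_bottle 0.61 [129.5 149.1] [0.6953 0.4128]
jar 0.98 [421.8 186.7] [ 0.679  -0.3577]
dish 0.82 [419.3 289.2] [ 0.4176 -0.3629]
{'time': 1.1, 'joint_positions': array([ 1.068 ,  0.0872,  1.3707, -0.    ,  1.6836, -0.1031]), 'qvel': array([-0.0011,  0.001 ,  0.0025,  0.0019,  0.0006,  0.0009]), 'joint_torque': array([ -0.0004, -34.0046, -30.2604,   0.0717,   0.0236,  -0.0001]), 'tool_pos': array([0.2141, 0.5067, 0.2055]), 'ee_rot': array([3.1415, 0.    , 2.7418]), 'wrist_force': array([ 0.0591, -1.2282,  0.465 ]), 'wrist_torque': array([-0.0459,  0.009 , -0.0006]), 'finger_force': 0.0, 'width': 0.09410886187795865}
```

Run:
```python
import cv2
for n in("scene","top"):
    p=cv2.imread(f"pics/{n}0.png")[100:320,80:480]; cv2.imwrite(f"pics/{n}0c.png",cv2.resize(p,None,fx=2,fy=2,interpolation=cv2.INTER_CUBIC))
```

```text
(no output)
```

View pics/top0c.png

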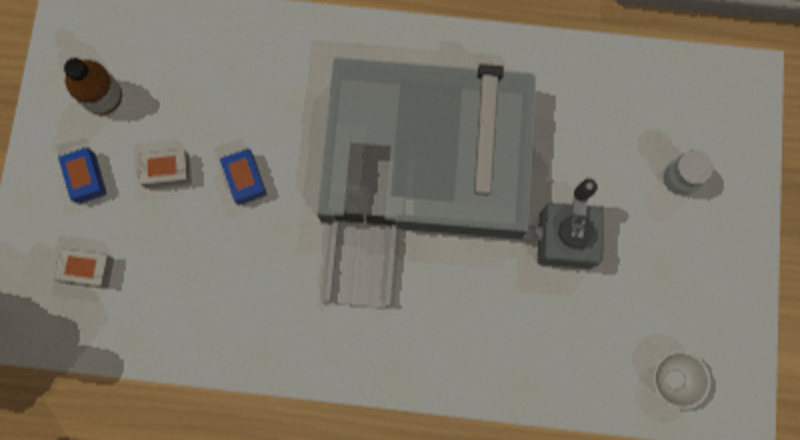

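View pics/scene0c.png

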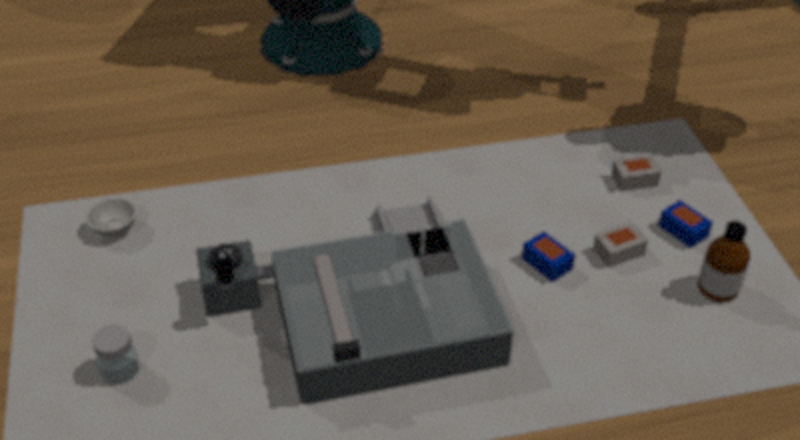

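```bash
cat >> h.py <<'E'
from scipy.optimize import least_squares
from scipy.spatial.transform import Rotation as Ro
def blocks(c):
    """white blocks: patch pixels (red) with white surrounding -> centre (world), yaw of long side"""
    p=c[0].astype(int); hsv=cv2.cvtColor(c[0],cv2.COLOR_RGB2HSV)
    m=((hsv[:,:,0]<12)|(hsv[:,:,0]>172))&(hsv[:,:,1]>120)&(hsv[:,:,2]>70)
    n,l,st,ce=cv2.connectedComponentsWithStats(m.astype(np.uint8))
    out=[]
    for i in range(1,n):
        if 40<st[i,4]<400:
            ring=cv2.dilate((l==i).astype(np.uint8),np.ones((7,7)))>0
            ring&=~(cv2.dilate((l==i).astype(np.uint8),np.ones((3,3)))>0)
            b=np.median(p[ring],0); blue=b[2]>b[0]+25
            ys,xs=np.nonzero(l==i); W=np.array([ray(c,(x,y),.03)[:2] for x,y in zip(xs,ys)])
            (cx,cy),(w,h),a=cv2.minAreaRect((W*1000).astype(np.float32))
            w_,v=np.linalg.eigh(np.cov(W.T)); d=v[:,1]
            out.append((bool(blue),int(st[i,4]),np.round(ce[i],1),np.round(W.mean(0),4),np.round([w,h]),round(float(np.arctan2(d[1],d[0])%np.pi),3)))
    return out
E
python3 - <<'E'
from h import *
np.set_printoptions(precision=4,suppress=True)
C={n:cam(n) for n in("scene","top")}
loc={"gate":(0,0,.008),"lane":(-.05,0,.008),"slot":(.044,0,.063),"lamp":None,"crank_axis":(0,-.255,.1)}
loc["lamp"]=(.1,-.14,.079)
obs=[]
for n in C:
    for q in loc:
        for d in place_of(n,q):
            if d["score"]>.6 and not(q=="slot" and d["pixel"][0]>400): obs.append((n,q,np.array(d["pixel"])))
def T(v,P): c,s=np.cos(v[2]),np.sin(v[2]); return np.array([v[0]+c*P[0]-s*P[1],v[1]+s*P[0]+c*P[1],P[2]])
def res(v):
    r=[]
    for n,q,px in obs:
        P=np.array(loc[q]); 
        if q=="lamp": P[0]=v[3]
        r.append(proj(C[n],T(v,P))-px)
    return np.ravel(r)
s=least_squares(res,[.556,.045,.08,.1],loss="soft_l1"); v=s.x
print(v); print([(o[0][0],o[1]) for o in obs]); print(res(v).reshape(-1,2))
for n in C:
    print(n,*blocks(C[n]),sep="\n")
    img=C[n][0][:,:,::-1].copy(); img=cv2.convertScaleAbs(img,alpha=1.4); img=cv2.resize(img[110:290,150:410] if n=="top" else img[170:310,150:370],None,fx=3,fy=3)
    off=np.array([150,110] if n=="top" else [150,170])
    def ln(A,B,col): a,b=[(tuple(np.int32((proj(C[n],T(v,P))-off)*3+1.5))) for P in(A,B)]; a=tuple(map(int,a)); b=tuple(map(int,b)); cv2.line(img,a,b,col,1)
    for y in(-.034,.034): ln((-.103,y,.022),(-.003,y,.022),(0,0,255))
    for a,b in(((0,-.19),(.19,-.19)),((.19,-.19),(.19,.049)),((.19,.049),(0,.049)),((0,.049),(0,-.19))): ln((*a,.063),(*b,.063),(0,255,0))
    for a,b in(((-.035,-.29),(.035,-.29)),((.035,-.29),(.035,-.22)),((.035,-.22),(-.035,-.22)),((-.035,-.22),(-.035,-.29))): ln((*a,.06),(*b,.06),(255,0,255))
    cv2.imwrite(f"pics/{n}1.png",img)
try:
    import bench; print([a for a in dir(bench) if "offset" in a], bench.grip_point_offset)
except Exception as e: print(e)
E
```

```text
[0.5635 0.0458 0.0442 0.1185]
[('s', 'gate'), ('s', 'lane'), ('s', 'slot'), ('s', 'slot'), ('t', 'gate'), ('t', 'lane'), ('t', 'slot'), ('t', 'lamp'), ('t', 'lamp'), ('t', 'crank_axis')]
[[  1.6079   2.6712]
 [  1.2288   0.3444]
 [  3.1322   0.5287]
 [158.3322 -62.5713]
 [ -2.291    2.9046]
 [  0.4512   0.7893]
 [  0.9297   0.838 ]
 [  3.3013  -2.1259]
 [191.7013  14.5741]
 [  1.3634  -0.9994]]
scene
(False, 45, array([398.4, 182. ]), array([0.4657, 0.387 ]), array([19., 30.]), 1.541)
(True, 50, array([423.1, 207.5]), array([0.5835, 0.4103]), array([32., 18.]), 0.434)
(False, 61, array([390.6, 217.8]), array([0.6034, 0.3083]), array([20., 32.]), 1.784)
(True, 57, array([354.2, 223.6]), array([0.6044, 0.2062]), array([33., 18.]), 0.531)
top
(True, 109, array([118.9, 186.1]), array([0.5867, 0.4106]), array([32., 22.]), 0.423)
(False, 119, array([160.6, 182.7]), array([0.6073, 0.3074]), array([23., 33.]), 1.873)
(True, 109, array([200.4, 186.5]), array([0.6086, 0.206 ]), array([32., 21.]), 0.509)
(False, 121, array([119.7, 233. ]), array([0.4693, 0.3867]), array([35., 21.]), 1.492)
['grip_point_offset'] 0.0188
```

View pics/top1.png

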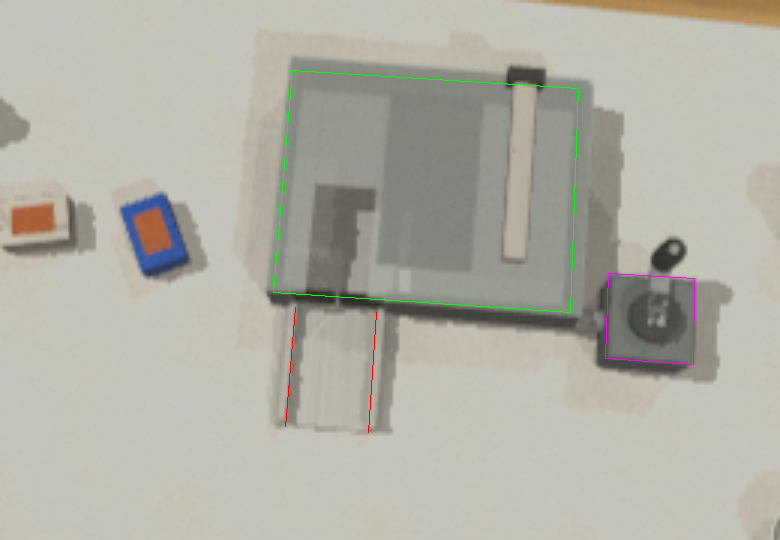

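Run:
```python
import cv2
a=cv2.imread("pics/top0.png")[200:262,230:290]; b=cv2.imread("pics/scene0.png")[190:262,255:325]
f=lambda x:cv2.resize(cv2.convertScaleAbs(x,alpha=1.5),(0,0),fx=7,fy=7,interpolation=cv2.INTER_CUBIC)
a,b=f(a),f(b)
import numpy as np
o=np.zeros((b.shape[0],800,3),np.uint8)[:540]
o=np.zeros((510,915,3),np.uint8); o[:a.shape[0],:a.shape[1]]=a; o[:b.shape[0],425:915]=b[:510]
cv2.imwrite("pics/z.png",cv2.resize(o,(793,442)))
```

```text
(no output)
```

View pics/z.png

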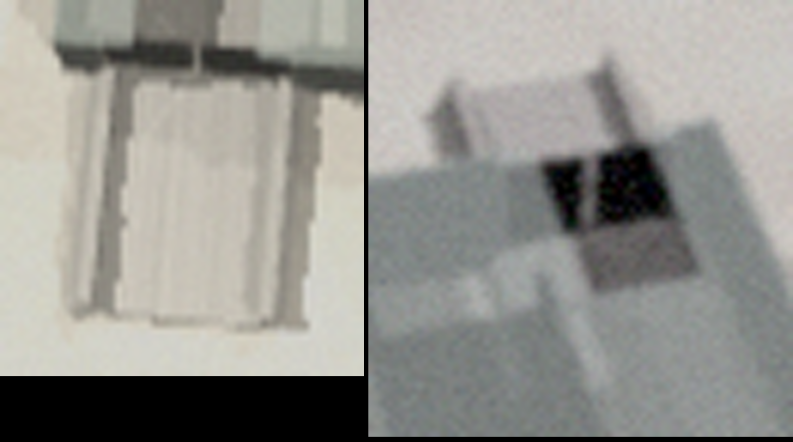

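Run:
```python
from h import *
np.set_printoptions(precision=4,suppress=True)
c=cam("top"); d=cam("scene")
t=lambda x,y:(230+x/6.067,200+y/6.067); o=lambda x,y:(150+x/3-.5,110+y/3-.5); s=lambda x,y:(255+(x-368)/6.067,190+y/6.067)
for n,p,z in(("gap bot",t(197,71),.009),("gap top",t(197,45),.052),("gL in near",t(106,76),.022),("gL in far",t(95,312),.022),("gR out near",t(291,84),.022),("gR out far",t(278,322),.022),("gL out near",t(80,70),.022),("gL out far",t(70,312),.022)): print(n,ray(c,p,z)[:2])
for p in((607,272),(694,278),(693,363),(605,361)): print("gear",ray(c,o(*p),.06)[:2])
for p in((292,58),(592,82),(578,312),(270,293)): print("box",ray(c,o(*p),.063)[:2])
for n,p,z in(("gap top",s(591,160),.052),("gap bot",s(580,228),.009),("slot far R?",s(595,293),.063),("slot far L",s(700,270),.063),("gL in far",s(605,62),.022),("box front left",s(712,120),.063)): print("scene",n,ray(d,p,z)[:2])
for n,C in(("top",c),("scene",d)):
  for q in("crank_axis","crank_knob"):
    print(n,q,[(round(k["score"],2),ray(C,k["pixel"],.1)[:2]) for k in place_of(n,q)])
```

```text
gap bot [0.5658 0.0438]
gap top [0.5684 0.0431]
gL in near [0.5571 0.0804]
gL in far [0.4599 0.0727]
gR out near [0.5623 0.004 ]
gR out far [ 0.4642 -0.0015]
gL out near [0.5584 0.0914]
gL out far [0.4588 0.0828]
gear [ 0.609  -0.1713]
gear [ 0.6119 -0.2417]
gear [ 0.5424 -0.2452]
gear [ 0.5362 -0.1752]
box [0.7619 0.1052]
box [ 0.7687 -0.1461]
box [ 0.5729 -0.1502]
box [0.5607 0.0978]
scene gap top [0.5655 0.0462]
scene gap bot [0.5623 0.0428]
scene slot far R? [0.6543 0.0266]
scene slot far L [0.6505 0.0716]
scene gL in far [0.4711 0.0758]
scene box front left [0.5633 0.1001]
top crank_axis [(0.59, array([ 0.5838, -0.207 ]))]
top crank_knob [(0.63, array([ 0.6215, -0.2057]))]
scene crank_axis [(0.95, array([ 0.5712, -0.2137]))]
scene crank_knob [(0.5, array([ 0.6216, -0.2155]))]
```

Emit:
{"name": "apply_moves", "arguments": {
  "commands": [
    [0,0,-0.14,0.024,-0.042,0,100],
    [0,0,-0.28,0.048,-0.084,0,100],
    [0,0,-0.42,0.072,-0.126,0,100],
    [0,0,-0.56,0.096,-0.168,0,100],
    [0,0,-0.7,0.12,-0.21,0,100]
  ]
}}

```text
time: 2.5
tool_pos: [0.3346, 0.295, 0.2057]
ee_rot: [3.141, 0.0, 2.037]
wrist_force: [0.6, 0.7, 0.7]
width: 0.0941
finger_force: 0.0
```

Emit:
{"name": "apply_moves", "arguments": {
  "commands": [
    [0,0,-0.14,0.024,-0.042,0,100],
    [0,0,-0.28,0.048,-0.084,0,100],
    [0,0,-0.424,0.072,-0.126,0,100],
    [0,0,-0.424,0.096,-0.168,0,100],
    [0,0,-0.424,0.12,-0.21,0,100]
  ]
}}

```text
time: 3.0
tool_pos: [0.4548, 0.0847, 0.2059]
ee_rot: [3.14, -0.0, 1.618]
wrist_force: [0.2, 1.1, -0.6]
width: 0.0941
finger_force: 0.0
```

Emit:
{"name": "apply_moves", "arguments": {
  "commands": [
    [0,0,0,0.024,-0.042,0,100],
    [0,0,0,0.048,-0.084,0,100],
    [0,0,0,0.072,-0.126,0,100],
    [0,0,0,0.096,-0.168,0,100],
    [0,0,0,0.12,-0.21,0,100]
  ]
}}

```text
time: 3.5
tool_pos: [0.5748, -0.1253, 0.2056]
ee_rot: [3.141, -0.0, 1.617]
wrist_force: [0.8, -0.1, 0.4]
width: 0.0943
finger_force: 0.0
```

Emit:
{"name": "apply_moves", "arguments": {
  "commands": [
    [0,0,0,0.024,-0.042,0,100],
    [0,0,0,0.0475,-0.084,0,100],
    [0,0,0,0.0475,-0.084,-0.04,100],
    [0,0,0,0.0475,-0.084,-0.05,100],
    [0,0,0,0.0475,-0.084,-0.05,100]
  ]
}}

```text
time: 4.0
tool_pos: [0.6197, -0.2063, 0.152]
ee_rot: [-3.135, -0.003, 1.618]
wrist_force: [0.6, 0.2, 0.1]
width: 0.0944
finger_force: 0.0
```

Emit:
{"name": "apply_moves", "arguments": {
  "commands": [
    [0,0,0,0,0,-0.03,60],
    [0,0,0,0,0,-0.06,60],
    [0,0,0,0,0,-0.07,60],
    [0,0,0,0,0,-0.07,60],
    [0,0,0,0,0,-0.07,60]
  ]
}}

```text
time: 4.5
tool_pos: [0.6226, -0.2072, 0.0879]
ee_rot: [3.139, 0.001, 1.619]
wrist_force: [0.2, 0.4, 0.6]
width: 0.058
finger_force: 0.0
```

Emit:
{"name": "apply_moves", "arguments": {
  "commands": [
    [0,0,0,0,0,0,0],
    [0,0,0,0,0,0,0],
    [0,0,0,0,0,0,0],
    [0,0,0,0,0,0,0],
    [0,0,0,0,0,0,0]
  ]
}}

```text
time: 5.0
tool_pos: [0.6183, -0.2077, 0.0859]
ee_rot: [-3.134, -0.0, 1.617]
wrist_force: [-13.0, 0.1, 8.7]
width: 0.0202
finger_force: 6.7
```

Run:
```python
from h import *
print({k:np.round(v,4) for k,v in get_obs().items() if k in("time","tool_pos","wrist_force","wrist_torque","width","finger_force")})
c=cam("top");a=c[0][150:260,300:410];c=cam("scene");b=c[0][190:300,150:260]
cv2.imwrite("pics/k.png",cv2.resize(cv2.convertScaleAbs(np.hstack([a,b])[:,:,::-1],alpha=1.3),None,fx=3.5,fy=3.5))
```

```text
{'time': np.float64(5.0), 'tool_pos': array([ 0.6183, -0.2077,  0.0859]), 'wrist_force': array([-12.9689,   0.0692,   8.6799]), 'wrist_torque': array([-0.1968,  2.639 , -0.0538]), 'finger_force': np.float64(6.7216), 'width': np.float64(0.0202)}
```

View pics/k.png

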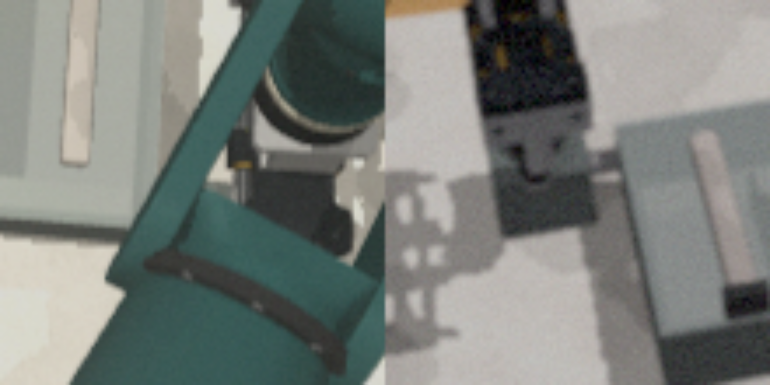

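Emit:
{"name": "apply_moves", "arguments": {
  "commands": [
    [0,0,0,-0.0086,-0.0242,0,0],
    [0,0,0,-0.0251,-0.0407,0,0],
    [0,0,0,-0.0476,-0.0467,0,0],
    [0,0,0,-0.0701,-0.0407,0,0],
    [0,0,0,-0.0866,-0.0242,0,0]
  ]
}}

```text
time: 5.6
tool_pos: [0.5355, -0.2314, 0.086]
ee_rot: [3.138, -0.001, 1.617]
wrist_force: [7.1, 3.3, -1.2]
width: 0.0193
finger_force: 30.0
```

Emit:
{"name": "apply_moves", "arguments": {
  "commands": [
    [0,0,0,-0.006,0.0225,0,0],
    [0,0,0,0,0.045,0,0],
    [0,0,0,0.0165,0.0615,0,0],
    [0,0,0,0.039,0.0675,0,0],
    [0,0,0,0.0615,0.0615,0,0]
  ]
}}

```text
time: 6.1
tool_pos: [0.5967, -0.1673, 0.086]
ee_rot: [-3.141, -0.002, 1.62]
wrist_force: [-4.7, -4.9, 2.1]
width: 0.0195
finger_force: 30.0
```

Run:
```python
from h import *
print({k:np.round(v,4) for k,v in get_obs().items() if k in("time","tool_pos","wrist_force","wrist_torque","width","finger_force")})
c=cam("top");a=c[0][120:280,200:360];c=cam("scene");b=c[0][180:310,180:330]
cv2.imwrite("pics/k2.png",cv2.resize(cv2.convertScaleAbs(b[:,:,::-1],alpha=1.3),None,fx=4,fy=4))
```

```text
{'time': np.float64(6.1), 'tool_pos': array([ 0.5967, -0.1673,  0.086 ]), 'wrist_force': array([-4.697 , -4.8745,  2.0952]), 'wrist_torque': array([-9.497e-01,  9.841e-01,  2.000e-04]), 'finger_force': np.float64(30.0007), 'width': np.float64(0.0195)}
```

View pics/k2.png

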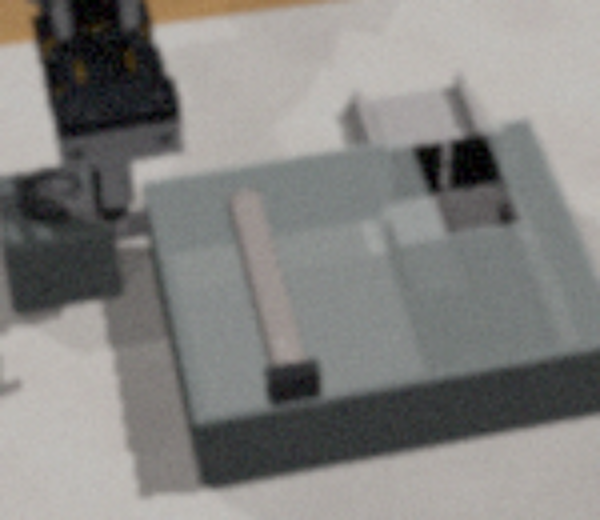

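Emit:
{"name": "apply_moves", "arguments": {
  "commands": [
    [0,0,0,0.0093,-0.0072,0,0],
    [0,0,0,0.0165,-0.0165,0,0],
    [0,0,0,0.021,-0.0273,0,0],
    [0,0,0,0.0225,-0.039,0,0],
    [0,0,0,0.021,-0.0506,0,0]
  ]
}}

```text
time: 6.7
tool_pos: [0.6177, -0.2088, 0.086]
ee_rot: [3.141, -0.027, 1.621]
wrist_force: [1.5, 42.0, 12.3]
width: 0.0197
finger_force: 30.0
```

Emit:
{"name": "apply_moves", "arguments": {
  "commands": [
    [0,0,0,0.001,0.011,0,0],
    [0,0,0,0.001,0.011,0,0],
    [0,0,0,0.001,0.011,0,60],
    [0,0,0,0.001,0.011,0,60],
    [0,0,0,0.001,0.011,0.02,60]
  ]
}}

```text
time: 7.2
tool_pos: [0.6156, -0.2105, 0.1011]
ee_rot: [-3.134, -0.002, 1.616]
wrist_force: [1.0, -0.4, -0.1]
width: 0.0397
finger_force: 0.0
```

Emit:
{"name": "apply_moves", "arguments": {
  "commands": [
    [0,0,0,0,0,0.04,80],
    [0,0,0,0,0,0.08,100],
    [0,0,0,0,0,0.12,100],
    [0,0,0,-0.01,0.04,0.12,100],
    [0,0,0,-0.02,0.08,0.12,100]
  ]
}}

```text
time: 7.7
tool_pos: [0.5989, -0.1319, 0.227]
ee_rot: [3.138, 0.002, 1.613]
wrist_force: [0.3, 1.7, 0.4]
width: 0.0802
finger_force: 0.0
```

Run:
```python
from h import *
print(get_obs()["tool_pos"],get_obs()["wrist_force"])
c=cam("top");print(*blocks(c),sep="\n");print("kn",[ray(c,k["pixel"],.1)[:2] for k in place_of("top","crank_knob")])
c=cam("scene");print(*blocks(c),sep="\n");b=c[0][180:310,180:330]
print("kn",[ray(c,k["pixel"],.1)[:2] for k in place_of("scene","crank_knob")])
cv2.imwrite("pics/k3.png",cv2.resize(cv2.convertScaleAbs(b[:,:,::-1],alpha=1.3),None,fx=4,fy=4))
```

```text
[ 0.59888092 -0.13191771  0.22702506] [0.3206495  1.73605499 0.37414643]
(True, 109, array([118.9, 186.1]), array([0.5867, 0.4105]), array([32., 22.]), 0.409)
(False, 112, array([160.4, 182.8]), array([0.6069, 0.3078]), array([21., 33.]), 1.825)
(True, 109, array([200.4, 186.5]), array([0.6086, 0.206 ]), array([32., 21.]), 0.509)
(False, 118, array([119.6, 232.9]), array([0.4695, 0.3869]), array([34., 21.]), 1.574)
kn [array([ 0.57860407, -0.21158346])]
(False, 42, array([398.5, 182. ]), array([0.4656, 0.3871]), array([32., 18.]), 1.55)
(True, 50, array([423.1, 207.4]), array([0.5831, 0.4106]), array([30., 18.]), 0.506)
(False, 59, array([390.1, 217.8]), array([0.6033, 0.3071]), array([19., 32.]), 1.71)
(True, 58, array([354.2, 223.7]), array([0.6046, 0.2061]), array([31., 19.]), 0.533)
kn [array([ 0.61259155, -0.20595093])]
```

View pics/k3.png

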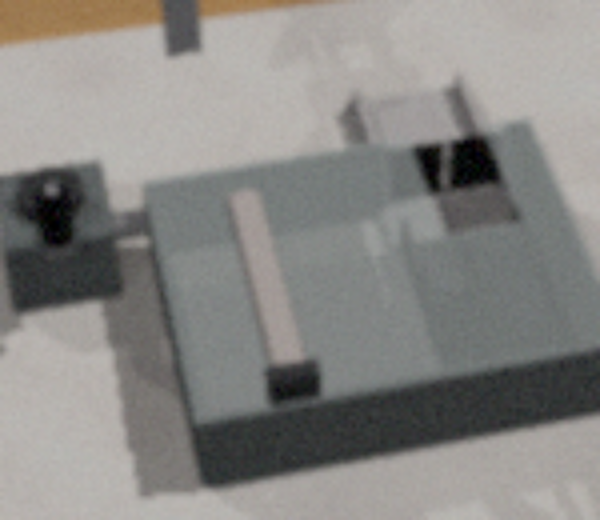

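Emit:
{"name": "apply_moves", "arguments": {
  "commands": [
    [0,0,0.04,0.001,0.044,0,100],
    [0,0,0.08,0.002,0.088,0,100],
    [0,0,0.12,0.003,0.132,0,100],
    [0,0,0.16,0.004,0.176,0,100],
    [0,0,0.18,0.005,0.22,0,100]
  ]
}}

```text
time: 8.4
tool_pos: [0.6042, 0.0896, 0.2246]
ee_rot: [-3.141, 0.001, 1.796]
wrist_force: [-0.1, 0.2, -1.0]
width: 0.0941
finger_force: 0.0
```

Emit:
{"name": "apply_moves", "arguments": {
  "commands": [
    [0,0,0,0,0.044,0,100],
    [0,0,0,0,0.088,0,100],
    [0,0,0,0,0.132,0,100],
    [0,0,0,0.001,0.176,0,100],
    [0,0,0,0.0015,0.217,-0.03,100]
  ]
}}

```text
time: 8.9
tool_pos: [0.6087, 0.3076, 0.2002]
ee_rot: [3.132, -0.0, 1.796]
wrist_force: [1.8, -0.4, 0.8]
width: 0.0941
finger_force: 0.0
```

Emit:
{"name": "apply_moves", "arguments": {
  "commands": [
    [0,0,0,0,0,-0.04,100],
    [0,0,0,0,0,-0.08,100],
    [0,0,0,0,0,-0.1,100],
    [0,0,0,0,0,-0.1,100],
    [0,0,0,0,0,-0.1,100]
  ]
}}

```text
time: 9.4
tool_pos: [0.6061, 0.3053, 0.0955]
ee_rot: [-3.141, 0.001, 1.796]
wrist_force: [0.8, 0.1, 0.2]
width: 0.0939
finger_force: 0.0
```

Run:
```python
from h import *
print(get_obs()["tool_pos"],get_obs()["ee_rot"])
c=cam("top");print(*blocks(c),sep="\n")
d=cam("scene");print(*blocks(d),sep="\n")
a=c[0][130:260,90:250]; b=d[0][150:280,320:480]
cv2.imwrite("pics/g1.png",cv2.resize(cv2.convertScaleAbs(np.hstack([a,b])[:,:,::-1],alpha=1.3),None,fx=2.5,fy=2.5))
```

```text
[0.60606731 0.30532224 0.09552581] [-3.14102516e+00  7.32677809e-04  1.79591165e+00]
(True, 106, array([118.6, 186. ]), array([0.5869, 0.4113]), array([33., 22.]), 0.284)
(False, 81, array([162.5, 182.1]), array([0.6092, 0.3028]), array([21., 28.]), 1.376)
(True, 109, array([200.4, 186.5]), array([0.6086, 0.206 ]), array([32., 21.]), 0.509)
(True, 47, array([423.1, 207.4]), array([0.5829, 0.4106]), array([32., 17.]), 0.49)
(False, 60, array([390.2, 217.8]), array([0.6033, 0.3072]), array([19., 32.]), 1.714)
(True, 51, array([354.4, 223.7]), array([0.6048, 0.2066]), array([29., 18.]), 0.464)
```

View pics/g1.png

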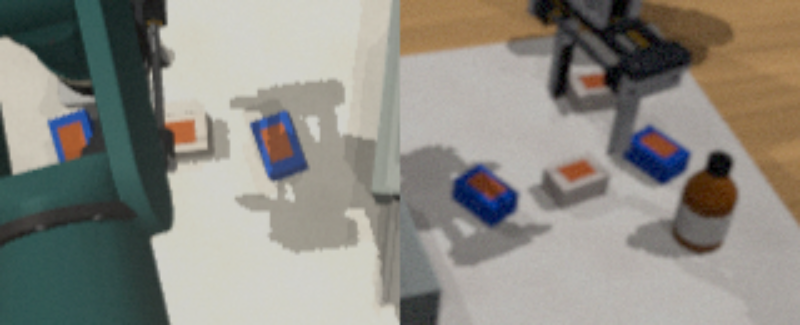

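Emit:
{"name": "apply_moves", "arguments": {
  "commands": [
    [0,0,0,0,0.001,-0.04,100],
    [0,0,0,0,0.001,-0.07,100],
    [0,0,0,0,0.001,-0.088,100],
    [0,0,0,0,0.001,-0.088,100],
    [0,0,0,0,0.001,-0.088,30]
  ]
}}

```text
time: 10.0
tool_pos: [0.6064, 0.308, 0.0101]
ee_rot: [3.138, -0.0, 1.797]
wrist_force: [1.1, -0.7, 1.3]
width: 0.0892
finger_force: 0.0
```

Emit:
{"name": "apply_moves", "arguments": {
  "commands": [
    [0,0,0,0,0,0,10],
    [0,0,0,0,0,0,10],
    [0,0,0,0,0,0,10],
    [0,0,0,0,0,0,10],
    [0,0,0,0,0,0,10]
  ]
}}

```text
time: 10.5
tool_pos: [0.6051, 0.3078, 0.0083]
ee_rot: [3.141, -0.0, 1.798]
wrist_force: [-0.0, -1.1, 0.2]
width: 0.0495
finger_force: 0.0
```

Emit:
{"name": "apply_moves", "arguments": {
  "commands": [
    [0,0,0,0,0,0.03,10],
    [0,0,0,0,0,0.07,10],
    [0,0,0,0,0,0.11,10],
    [0,0,0,0,0,0.114,10],
    [0,0,0,0,0,0.114,10]
  ]
}}

```text
time: 11.0
tool_pos: [0.606, 0.3082, 0.1243]
ee_rot: [3.137, -0.001, 1.798]
wrist_force: [0.4, -0.5, 0.7]
width: 0.0104
finger_force: 0.0
```

Emit:
{"name": "apply_moves", "arguments": {
  "commands": [
    [0,0,0,0,0,0,80],
    [0,0,0,0,0,0,80],
    [0,0,0,0,0,0,80],
    [0,0,0,0,0,0,80],
    [0,0,0,0,0,0,80]
  ]
}}

```text
time: 11.5
tool_pos: [0.6047, 0.3076, 0.1212]
ee_rot: [-3.14, 0.0, 1.798]
wrist_force: [0.1, 0.1, -0.3]
width: 0.0478
finger_force: 0.0
```

Emit:
{"name": "apply_moves", "arguments": {
  "commands": [
    [0,0,0,0,0,0,80],
    [0,0,0,0,0,0,80],
    [0,0,0,0,0,-0.03,80],
    [0,0,0,0,0,-0.03,80],
    [0,0,0,0,0,-0.03,80]
  ]
}}

```text
time: 12.0
tool_pos: [0.6043, 0.3074, 0.0911]
ee_rot: [-3.139, 0.0, 1.798]
wrist_force: [0.3, 0.5, 0.3]
width: 0.0752
finger_force: 0.0
```

Run:
```python
from h import *
print(get_obs()["tool_pos"],get_obs()["width"])
c=cam("top");print(*blocks(c),sep="\n")
d=cam("scene");print(*blocks(d),sep="\n")
```

```text
[0.60430862 0.30740737 0.09111516] 0.07523377088669544
(True, 106, array([118.7, 185.9]), array([0.5871, 0.4112]), array([33., 22.]), 0.289)
(False, 75, array([162.8, 182.4]), array([0.6087, 0.302 ]), array([21., 23.]), 1.618)
(True, 108, array([200.4, 186.6]), array([0.6085, 0.2059]), array([32., 21.]), 0.481)
(True, 49, array([423.4, 207.5]), array([0.5837, 0.4112]), array([31., 19.]), 0.369)
(False, 61, array([390.2, 217.9]), array([0.6036, 0.3071]), array([20., 31.]), 1.734)
(True, 48, array([353.7, 223.6]), array([0.604, 0.205]), array([32., 18.]), 0.398)
```

Block unmoved. Descend and close with waiting.

Emit:
{"name": "apply_moves", "arguments": {
  "commands": [
    [0,0,0,0,0,-0.04,80],
    [0,0,0,0,0,-0.07,80],
    [0,0,0,0,0,-0.084,80],
    [0,0,0,0,0,-0.084,60],
    [0,0,0,0,0,-0.084,10]
  ]
}}

```text
time: 12.6
tool_pos: [0.6061, 0.3081, 0.0097]
ee_rot: [3.139, -0.0, 1.798]
wrist_force: [0.3, 0.8, -0.4]
width: 0.0625
finger_force: 0.0
```

Emit:
{"name": "apply_moves", "arguments": {
  "commands": [
    [0,0,0,0,0,0,10],
    [0,0,0,0,0,0,10],
    [0,0,0,0,0,0,10],
    [0,0,0,0,0,0,10],
    [0,0,0,0,0,0,10]
  ]
}}

```text
time: 13.1
tool_pos: [0.6057, 0.308, 0.0097]
ee_rot: [3.139, -0.0, 1.798]
wrist_force: [-1.6, -0.5, 5.3]
width: 0.0398
finger_force: 30.0
```

Emit:
{"name": "apply_moves", "arguments": {
  "commands": [
    [0,0,0,0,0,0,10],
    [0,0,0,0,0,0,10],
    [0,0,0,0,0,0,10],
    [0,0,0,0,0,0.02,10],
    [0,0,0,0,0,0.04,10]
  ]
}}

```text
time: 13.6
tool_pos: [0.6037, 0.3071, 0.0463]
ee_rot: [-3.138, 0.001, 1.798]
wrist_force: [0.2, 0.7, -1.7]
width: 0.0394
finger_force: 30.0
```

Emit:
{"name": "apply_moves", "arguments": {
  "commands": [
    [0,0,0,0,0,0.04,10],
    [0,0,-0.04,-0.017,-0.044,0.053,10],
    [0,0,-0.08,-0.034,-0.088,0.053,10],
    [0,0,-0.12,-0.05,-0.133,0.053,10],
    [0,0,-0.16,-0.067,-0.178,0.053,10]
  ]
}}

```text
time: 14.1
tool_pos: [0.5367, 0.1281, 0.1001]
ee_rot: [-3.141, 0.0, 1.637]
wrist_force: [-0.2, -0.6, -1.4]
width: 0.0398
finger_force: 30.0
```

Emit:
{"name": "apply_moves", "arguments": {
  "commands": [
    [0,0,-0.02,-0.016,-0.044,0,10],
    [0,0,-0.02,-0.033,-0.088,0,10],
    [0,0,-0.02,-0.033,-0.088,-0.03,10],
    [0,0,-0.02,-0.033,-0.088,-0.05,10],
    [0,0,-0.02,-0.033,-0.088,-0.05,10]
  ]
}}

```text
time: 14.6
tool_pos: [0.5014, 0.0412, 0.047]
ee_rot: [-3.133, -0.001, 1.617]
wrist_force: [-0.1, -0.4, -1.9]
width: 0.0395
finger_force: 30.0
```

Run:
```python
from h import *
np.set_printoptions(precision=4,suppress=True)
o=get_obs();print(o["tool_pos"],o["ee_rot"],o["width"],o["finger_force"])
d=cam("scene");print(*blocks(d),sep="\n")
c=cam("top")
a=c[0][180:280,210:310]; b=d[0][165:265,250:350]
cv2.imwrite("pics/l1.png",cv2.resize(cv2.convertScaleAbs(np.hstack([a,b])[:,:,::-1],alpha=1.3),None,fx=4,fy=4))
```

```text
[0.5014 0.0412 0.047 ] [-3.1332 -0.0006  1.6166] 0.039473753429242656 29.997152388095856
(False, 46, array([398.4, 182. ]), array([0.4656, 0.387 ]), array([32., 18.]), 1.57)
(True, 52, array([423.3, 207.5]), array([0.5835, 0.4108]), array([32., 18.]), 0.486)
(True, 59, array([354.1, 223.7]), array([0.6045, 0.206 ]), array([30., 20.]), 0.494)
```

View pics/l1.png

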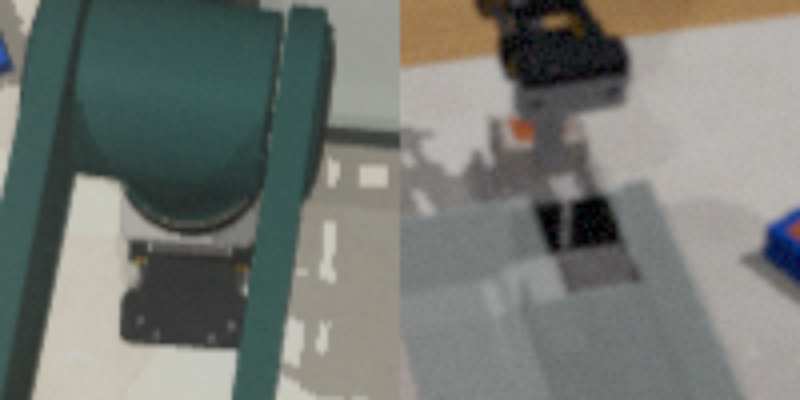

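Emit:
{"name": "apply_moves", "arguments": {
  "commands": [
    [0,0,0,0,0.0005,0,10],
    [0,0,0,0,0.0005,-0.015,10],
    [0,0,0,0,0.0005,-0.025,10],
    [0,0,0,0,0.0005,-0.032,10],
    [0,0,0,0,0.0005,-0.032,10]
  ]
}}

```text
time: 15.2
tool_pos: [0.5048, 0.0424, 0.0185]
ee_rot: [-3.141, -0.0, 1.618]
wrist_force: [0.6, -0.6, -1.3]
width: 0.0398
finger_force: 30.0
```

Emit:
{"name": "apply_moves", "arguments": {
  "commands": [
    [0,0,0,0,0,-0.002,10],
    [0,0,0,0,0,-0.002,60],
    [0,0,0,0,0,-0.002,60],
    [0,0,0,0,0,-0.002,60],
    [0,0,0,0,0,-0.002,60]
  ]
}}

```text
time: 15.7
tool_pos: [0.5052, 0.0422, 0.0173]
ee_rot: [3.141, 0.0, 1.618]
wrist_force: [0.4, -0.2, -0.0]
width: 0.0563
finger_force: 0.0
```

Emit:
{"name": "apply_moves", "arguments": {
  "commands": [
    [0,0,0,0,0,0.03,60],
    [0,0,0,0,0,0.06,20],
    [0,0,0,-0.03,-0.0015,0.06,0],
    [0,0,0,-0.05,-0.0025,0.06,0],
    [0,0,0,-0.05,-0.0025,0.06,0]
  ]
}}

```text
time: 16.2
tool_pos: [0.4534, 0.0397, 0.0772]
ee_rot: [-3.141, 0.0, 1.618]
wrist_force: [0.2, -0.6, 1.1]
width: 0.0278
finger_force: 0.0
```

Emit:
{"name": "apply_moves", "arguments": {
  "commands": [
    [0,0,0,0,0,0,0],
    [0,0,0,0,0,0,0],
    [0,0,0,0,0,0,0],
    [0,0,0,0,0,-0.02,0],
    [0,0,0,0,0,-0.054,0]
  ]
}}

```text
time: 16.7
tool_pos: [0.4584, 0.0396, 0.0249]
ee_rot: [3.134, 0.001, 1.618]
wrist_force: [-0.1, -0.1, 0.2]
width: 0.0004
finger_force: 0.0
```

Run:
```python
from h import *
np.set_printoptions(precision=4,suppress=True)
o=get_obs();print(o["tool_pos"],o["ee_rot"],o["width"],o["wrist_force"])
d=cam("scene")
m=[(b["score"],b["extent"]) for b in masks_of("scene","block1")]; print(m)
cv2.imwrite("pics/l2.png",cv2.resize(cv2.convertScaleAbs(d[0][165:265,240:370][:,:,::-1],alpha=1.3),None,fx=5,fy=5))
```

```text
[0.4584 0.0396 0.0249] [3.1345 0.0006 1.6178] 0.00036113069494155583 [-0.1326 -0.1147  0.2173]
[(0.96, [409.9, 200.0, 436.3, 223.9]), (0.63, [339.8, 216.4, 368.7, 240.2]), (0.54, [385.2, 179.2, 407.2, 196.8]), (0.54, [271.4, 200.1, 295.7, 218.4]), (0.33, [175.9, 198.9, 337.1, 305.1])]
```

View pics/l2.png

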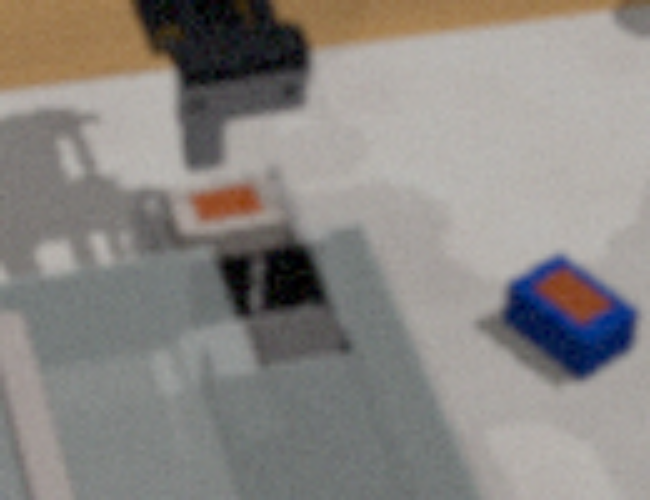

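Emit:
{"name": "apply_moves", "arguments": {
  "commands": [
    [0,0,0,0.012,0.0006,0,0],
    [0,0,0,0.024,0.0012,0,0],
    [0,0,0,0.036,0.0018,0,0],
    [0,0,0,0.048,0.0024,0,0],
    [0,0,0,0.06,0.003,0,0]
  ]
}}

```text
time: 17.3
tool_pos: [0.5154, 0.0427, 0.0237]
ee_rot: [-3.139, 0.0, 1.618]
wrist_force: [-10.2, 0.3, 7.6]
width: 0.0004
finger_force: 5.0
```

Emit:
{"name": "apply_moves", "arguments": {
  "commands": [
    [0,0,0,0.01,0.0005,0,0],
    [0,0,0,0.02,0.001,0,0],
    [0,0,0,0.03,0.0015,0,0],
    [0,0,0,0.04,0.002,0,0],
    [0,0,0,0.05,0.0025,0,0]
  ]
}}

```text
time: 17.8
tool_pos: [0.5655, 0.0452, 0.0236]
ee_rot: [-3.141, 0.0, 1.618]
wrist_force: [-3.4, -0.5, 3.2]
width: 0.0
finger_force: 1.9
```

Emit:
{"name": "apply_moves", "arguments": {
  "commands": [
    [0,0,0,0.012,0.0006,0,0],
    [0,0,0,0.024,0.0012,0,0],
    [0,0,0,0.036,0.0018,0,0],
    [0,0,0,0.047,0.0022,0,0],
    [0,0,0,0.047,0.0022,0,0]
  ]
}}

```text
time: 18.3
tool_pos: [0.6141, 0.0474, 0.0229]
ee_rot: [3.139, 0.0, 1.618]
wrist_force: [-0.1, 0.6, 0.1]
width: 0.0004
finger_force: 0.0
```

Emit:
{"name": "apply_moves", "arguments": {
  "commands": [
    [0,0,0,-0.003,0,0,0],
    [0,0,0,-0.003,0,0.03,0],
    [0,0,0,-0.003,0,0.07,0],
    [0,0,0,-0.003,0,0.12,40],
    [0,0,0,-0.05,0.03,0.14,80]
  ]
}}

```text
time: 18.8
tool_pos: [0.5743, 0.0707, 0.166]
ee_rot: [3.129, 0.001, 1.614]
wrist_force: [-0.3, 0.3, 1.3]
width: 0.0129
finger_force: 0.0
```

Run:
```python
from h import *
np.set_printoptions(precision=4,suppress=True)
o=get_obs();print(o["tool_pos"],o["ee_rot"],o["width"],o["wrist_force"])
d=cam("scene");print(*blocks(d),sep="\n")
print([(b["score"],b["extent"]) for b in masks_of("scene","block1")])
c=cam("top");print(*blocks(c),sep="\n")
cv2.imwrite("pics/l3.png",cv2.resize(cv2.convertScaleAbs(d[0][165:265,240:370][:,:,::-1],alpha=1.3),None,fx=5,fy=5))
```

```text
[0.5743 0.0707 0.166 ] [3.1289 0.0014 1.6136] 0.012888021732324955 [-0.2762  0.3253  1.2607]
(False, 44, array([398.5, 182. ]), array([0.4655, 0.3872]), array([32., 18.]), 1.533)
(True, 53, array([423.2, 207.5]), array([0.5835, 0.4106]), array([34., 18.]), 0.508)
(True, 59, array([354.3, 223.6]), array([0.6045, 0.2065]), array([31., 20.]), 0.446)
[(0.84, [338.3, 219.5, 367.3, 239.5]), (0.69, [407.3, 200.8, 437.4, 224.9]), (0.58, [382.7, 181.3, 408.7, 197.7])]
(True, 110, array([118.9, 186.1]), array([0.5868, 0.4106]), array([32., 22.]), 0.421)
(False, 119, array([119.7, 233. ]), array([0.4695, 0.3868]), array([34., 21.]), 1.536)
```

View pics/l3.png

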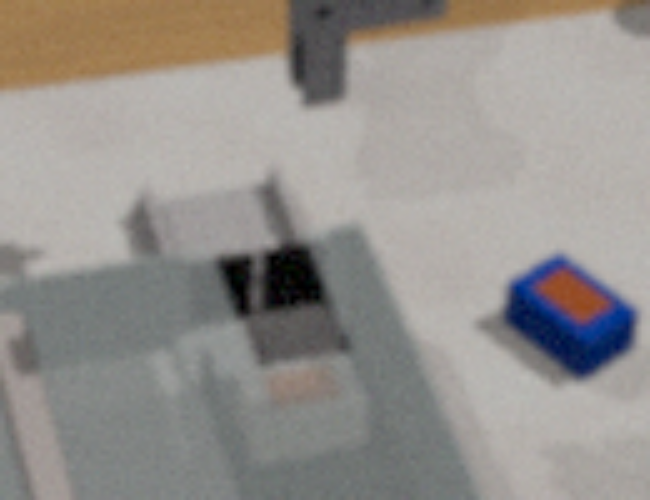

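Emit:
{"name": "apply_moves", "arguments": {
  "commands": [
    [0,0,-0.02,-0.014,0.046,0,80],
    [0,0,-0.04,-0.028,0.092,0,80],
    [0,0,-0.06,-0.042,0.138,0,80],
    [0,0,-0.078,-0.056,0.184,0,80],
    [0,0,-0.078,-0.07,0.23,0,80]
  ]
}}

```text
time: 19.45
tool_pos: [0.4985, 0.3036, 0.1581]
ee_rot: [-3.14, 0.001, 1.539]
wrist_force: [0.0, 1.1, 0.8]
width: 0.0647
finger_force: 0.0
```

Emit:
{"name": "apply_moves", "arguments": {
  "commands": [
    [0,0,0,-0.014,0.046,0,80],
    [0,0,0,-0.0245,0.079,0,80],
    [0,0,0,-0.0245,0.079,-0.03,80],
    [0,0,0,-0.0245,0.079,-0.065,80],
    [0,0,0,-0.0245,0.079,-0.065,80]
  ]
}}

```text
time: 19.95
tool_pos: [0.471, 0.3791, 0.0869]
ee_rot: [-3.13, 0.009, 1.54]
wrist_force: [-0.3, 0.6, -1.0]
width: 0.0754
finger_force: 0.0
```

Run:
```python
from h import *
np.set_printoptions(precision=4,suppress=True)
o=get_obs();print(o["tool_pos"],o["ee_rot"],o["width"])
d=cam("scene");print(*blocks(d),sep="\n")
c=cam("top");print(*blocks(c),sep="\n")
```

```text
[0.471  0.3791 0.0869] [-3.1302  0.0087  1.5403] 0.0753716319883937
(False, 41, array([398.6, 182. ]), array([0.4656, 0.3877]), array([19., 30.]), 1.546)
(True, 53, array([423.3, 207.5]), array([0.5834, 0.411 ]), array([31., 19.]), 0.422)
(True, 60, array([354.2, 223.6]), array([0.6042, 0.2062]), array([32., 19.]), 0.392)
(False, 114, array([264.4, 176.7]), array([0.652 , 0.0486]), array([21., 35.]), 1.624)
(True, 62, array([120.3, 186.8]), array([0.5853, 0.4067]), array([32., 22.]), 0.066)
(True, 109, array([200.4, 186.5]), array([0.6086, 0.206 ]), array([32., 21.]), 0.509)
(False, 123, array([119.7, 233. ]), array([0.4693, 0.3868]), array([35., 21.]), 1.516)
```

Emit:
{"name": "apply_moves", "arguments": {
  "commands": [
    [0,0,0,0,0,-0.03,80],
    [0,0,0,0,0,-0.07,80],
    [0,0,0,0,0,-0.09,80],
    [0,0,0,0,0,-0.09,60],
    [0,0,0,0,0,-0.09,10]
  ]
}}

```text
time: 20.55
tool_pos: [0.4764, 0.3822, 0.007]
ee_rot: [3.139, -0.002, 1.539]
wrist_force: [0.6, 0.4, 0.9]
width: 0.0627
finger_force: 0.0
```

Emit:
{"name": "apply_moves", "arguments": {
  "commands": [
    [0,0,0,0,0,0,10],
    [0,0,0,0,0,0,10],
    [0,0,0,0,0,0,10],
    [0,0,0,0,0,0,10],
    [0,0,0,0,0,0,10]
  ]
}}

```text
time: 21.05
tool_pos: [0.4751, 0.3826, 0.0069]
ee_rot: [3.14, -0.002, 1.54]
wrist_force: [-2.6, -0.5, 6.0]
width: 0.0396
finger_force: 30.0
```

Emit:
{"name": "apply_moves", "arguments": {
  "commands": [
    [0,0,0,0,0,0,10],
    [0,0,0,0,0,0,10],
    [0,0,0,0,0,0,10],
    [0,0,0,0,0,0.02,10],
    [0,0,0,0,0,0.04,10]
  ]
}}

```text
time: 21.55
tool_pos: [0.4746, 0.3811, 0.0442]
ee_rot: [-3.141, 0.002, 1.54]
wrist_force: [-0.3, -0.3, -2.6]
width: 0.0401
finger_force: 30.0
```

Emit:
{"name": "apply_moves", "arguments": {
  "commands": [
    [0,0,0,0,0,0.04,10],
    [0,0,0.02,0.004,-0.043,0.053,10],
    [0,0,0.04,0.008,-0.086,0.053,10],
    [0,0,0.06,0.012,-0.129,0.053,10],
    [0,0,0.078,0.016,-0.172,0.053,10]
  ]
}}

```text
time: 22.05
tool_pos: [0.4912, 0.2079, 0.0979]
ee_rot: [3.14, 0.001, 1.619]
wrist_force: [1.1, -0.6, -2.5]
width: 0.0399
finger_force: 30.0
```

Emit:
{"name": "apply_moves", "arguments": {
  "commands": [
    [0,0,0,0.004,-0.043,0,10],
    [0,0,0,0.008,-0.086,0,10],
    [0,0,0,0.012,-0.129,0,10],
    [0,0,0,0.014,-0.173,0,10],
    [0,0,0,0.014,-0.173,-0.02,10]
  ]
}}

```text
time: 22.55
tool_pos: [0.508, 0.0309, 0.0807]
ee_rot: [3.133, 0.005, 1.611]
wrist_force: [0.1, 1.2, -2.4]
width: 0.0398
finger_force: 30.0
```

Emit:
{"name": "apply_moves", "arguments": {
  "commands": [
    [0,0,0,0,0,-0.02,10],
    [0,0,0,0,0,-0.03,10],
    [0,0,0,0,0,-0.03,10],
    [0,0,0,0,0,-0.03,10],
    [0,0,0,0,0,-0.03,10]
  ]
}}

```text
time: 23.05
tool_pos: [0.5058, 0.037, 0.0491]
ee_rot: [3.139, 0.0, 1.619]
wrist_force: [0.6, -0.2, -1.9]
width: 0.0397
finger_force: 30.0
```

Run:
```python
from h import *
np.set_printoptions(precision=4,suppress=True)
o=get_obs();print(o["tool_pos"],o["ee_rot"],o["width"])
d=cam("scene"); V=(.565,.045,.047); T=o["tool_pos"]; cs,sn=np.cos(.047),np.sin(.047)
# image: white block; overlay predicted block outline for offsets of its centre along box y
img=cv2.resize(cv2.convertScaleAbs(d[0][165:240,250:325][:,:,::-1],alpha=1.3),None,fx=7,fy=7,interpolation=cv2.INTER_CUBIC)
zb=T[2]-.0075
for off,col in((.005,(0,255,0)),(0,(255,0,255))):
    for z in(zb,zb+.03):
        pts=[]
        for a,b in((-.02,-.03),(.02,-.03),(.02,.03),(-.02,.03)):
            b+=off; P=(T[0]+cs*a-sn*b,T[1]+sn*a+cs*b,z); pts.append((proj(d,P)-[250,165])*7+3)
        cv2.polylines(img,[np.int32(pts)],True,col,1)
cv2.imwrite("pics/l4.png",img)
```

```text
[0.5058 0.037  0.0491] [3.1391 0.0004 1.6186] 0.039749211101886915
```

View pics/l4.png

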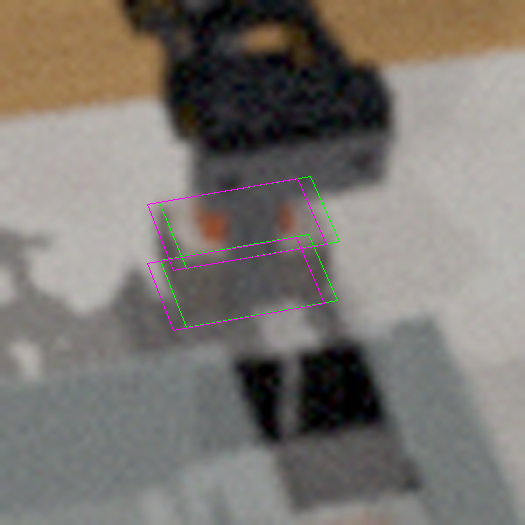

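Emit:
{"name": "apply_moves", "arguments": {
  "commands": [
    [0,0,0,0,0.001,-0.01,10],
    [0,0,0,0,0.001,-0.02,10],
    [0,0,0,0,0.001,-0.027,10],
    [0,0,0,0,0.001,-0.032,10],
    [0,0,0,0,0.001,-0.032,10]
  ]
}}

```text
time: 23.6
tool_pos: [0.5045, 0.0377, 0.0153]
ee_rot: [-3.141, -0.0, 1.618]
wrist_force: [-0.1, -0.0, -1.8]
width: 0.0399
finger_force: 30.0
```

Emit:
{"name": "apply_moves", "arguments": {
  "commands": [
    [0,0,0,0,0,0,60],
    [0,0,0,0,0,0,60],
    [0,0,0,0,0,0,60],
    [0,0,0,0,0,0,60],
    [0,0,0,0,0,0.02,60]
  ]
}}

```text
time: 24.1
tool_pos: [0.5024, 0.0378, 0.0334]
ee_rot: [-3.135, -0.0, 1.618]
wrist_force: [-0.2, 0.8, -0.6]
width: 0.0567
finger_force: 0.0
```

Emit:
{"name": "apply_moves", "arguments": {
  "commands": [
    [0,0,0,0,0,0.03,60],
    [0,0,0,0,0.001,0.045,20],
    [0,0,0,-0.025,0.002,0.045,0],
    [0,0,0,-0.05,0.002,0.045,0],
    [0,0,0,-0.05,0.002,0.045,0]
  ]
}}

```text
time: 24.6
tool_pos: [0.4528, 0.0399, 0.0808]
ee_rot: [-3.141, -0.0, 1.618]
wrist_force: [0.4, 0.8, 0.3]
width: 0.0277
finger_force: 0.0
```

Emit:
{"name": "apply_moves", "arguments": {
  "commands": [
    [0,0,0,0,0,0,0],
    [0,0,0,0,0,0,0],
    [0,0,0,0,0,-0.02,0],
    [0,0,0,0,0,-0.05,0],
    [0,0,0,0,0,-0.058,0]
  ]
}}

```text
time: 25.1
tool_pos: [0.4532, 0.0397, 0.0199]
ee_rot: [-3.136, -0.0, 1.618]
wrist_force: [-1.7, 0.3, -0.6]
width: 0.0003
finger_force: 0.0
```

Run:
```python
from h import *
np.set_printoptions(precision=4,suppress=True)
o=get_obs();print(o["tool_pos"],o["ee_rot"],o["width"],o["wrist_force"])
d=cam("scene");print(*blocks(d),sep="\n")
cv2.imwrite("pics/l5.png",cv2.resize(cv2.convertScaleAbs(d[0][165:265,240:370][:,:,::-1],alpha=1.3),None,fx=5,fy=5))
```

```text
[0.4532 0.0397 0.0199] [-3.1361 -0.0004  1.6177] 0.00032543468789805806 [-1.6625  0.3009 -0.5957]
(False, 54, array([284.4, 205. ]), array([0.4938, 0.0431]), array([19., 31.]), 1.697)
(True, 52, array([423.2, 207.4]), array([0.5833, 0.4109]), array([30., 19.]), 0.456)
(True, 59, array([354.1, 223.7]), array([0.6045, 0.2058]), array([30., 19.]), 0.539)
```

View pics/l5.png

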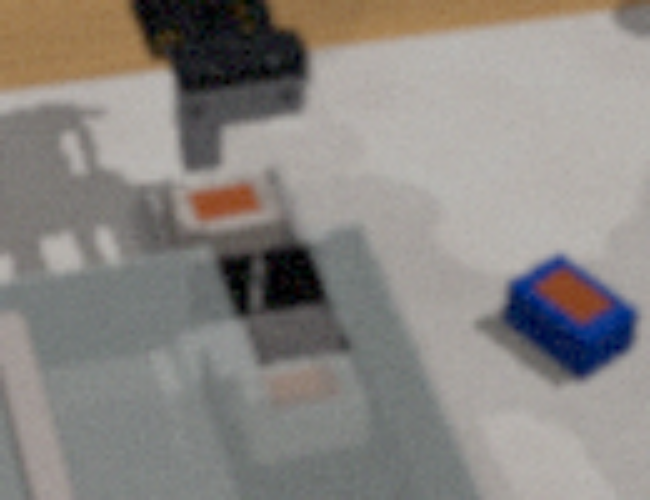

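Emit:
{"name": "apply_moves", "arguments": {
  "commands": [
    [0,0,0,0.012,0.0006,0.002,0],
    [0,0,0,0.024,0.0012,0.002,0],
    [0,0,0,0.036,0.0018,0.002,0],
    [0,0,0,0.048,0.0024,0.002,0],
    [0,0,0,0.06,0.003,0.002,0]
  ]
}}

```text
time: 25.65
tool_pos: [0.5151, 0.0428, 0.0256]
ee_rot: [-3.139, -0.0, 1.618]
wrist_force: [-10.7, 0.6, 8.9]
width: 0.0004
finger_force: 5.3
```

Emit:
{"name": "apply_moves", "arguments": {
  "commands": [
    [0,0,0,0.01,0.0005,0,0],
    [0,0,0,0.02,0.001,0,0],
    [0,0,0,0.03,0.0015,0,0],
    [0,0,0,0.04,0.002,0,0],
    [0,0,0,0.05,0.0025,0,0]
  ]
}}

```text
time: 26.15
tool_pos: [0.565, 0.0453, 0.0255]
ee_rot: [-3.14, 0.0, 1.618]
wrist_force: [-5.0, -0.4, 3.8]
width: 0.0006
finger_force: 2.2
```

Emit:
{"name": "apply_moves", "arguments": {
  "commands": [
    [0,0,0,0.011,0.0005,0,0],
    [0,0,0,0.022,0.001,0,0],
    [0,0,0,0.034,0.0015,0,0],
    [0,0,0,0.046,0.002,0,0],
    [0,0,0,0.051,0.0025,0,0]
  ]
}}

```text
time: 26.65
tool_pos: [0.6171, 0.0477, 0.0243]
ee_rot: [3.141, 0.0, 1.618]
wrist_force: [-2.2, 0.2, -0.0]
width: 0.0001
finger_force: 1.3
```

Emit:
{"name": "apply_moves", "arguments": {
  "commands": [
    [0,0,0,-0.003,0,0,0],
    [0,0,0,-0.003,0,0.04,0],
    [0,0,0,-0.003,0,0.08,0],
    [0,0,0,-0.003,0,0.12,60],
    [0,0,0,-0.003,0,0.16,60]
  ]
}}

```text
time: 27.15
tool_pos: [0.613, 0.0478, 0.187]
ee_rot: [3.139, 0.0, 1.618]
wrist_force: [0.1, 0.5, -0.6]
width: 0.0132
finger_force: 0.0
```

Emit:
{"name": "apply_moves", "arguments": {
  "commands": [
    [0,0,0,0,-0.045,0,60],
    [0,0,0,0,-0.09,0,60],
    [0,0,0,0,-0.135,0,60],
    [0,0,0,0,-0.18,0,60],
    [0,0,0,0,-0.18,0,60]
  ]
}}

```text
time: 27.65
tool_pos: [0.6126, -0.1381, 0.1848]
ee_rot: [3.14, 0.003, 1.611]
wrist_force: [0.5, 0.4, 0.1]
width: 0.0536
finger_force: 0.0
```

Run:
```python
from h import *
np.set_printoptions(precision=4,suppress=True)
o=get_obs();print(o["tool_pos"],o["ee_rot"],o["width"],o["wrist_force"])
d=cam("scene");print(*blocks(d),sep="\n")
c=cam("top");print(*blocks(c),sep="\n")
cv2.imwrite("pics/l6.png",cv2.resize(cv2.convertScaleAbs(d[0][165:285,180:340][:,:,::-1],alpha=1.3),None,fx=4,fy=4))
```

```text
[ 0.6126 -0.1381  0.1848] [3.1403 0.003  1.6108] 0.05359140564404567 [0.5029 0.4433 0.1353]
(True, 55, array([423.2, 207.4]), array([0.5832, 0.4107]), array([34., 18.]), 0.523)
(True, 60, array([354.1, 223.6]), array([0.6042, 0.2061]), array([31., 20.]), 0.405)
(False, 107, array([264.6, 176.4]), array([0.6529, 0.0481]), array([18., 33.]), 1.594)
(True, 110, array([118.9, 186.1]), array([0.5868, 0.4106]), array([32., 22.]), 0.421)
(True, 109, array([200.4, 186.5]), array([0.6086, 0.206 ]), array([32., 21.]), 0.509)
```

View pics/l6.png

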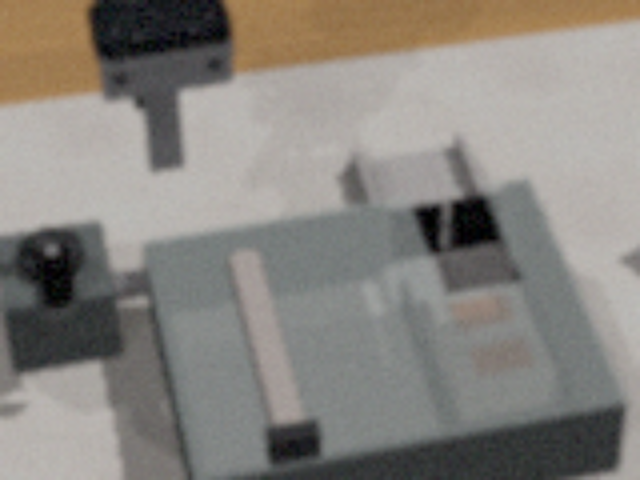

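Emit:
{"name": "apply_moves", "arguments": {
  "commands": [
    [0,0,0,0.005,-0.04,0,60],
    [0,0,0,0.005,-0.075,0,60],
    [0,0,0,0.005,-0.075,-0.03,60],
    [0,0,0,0.005,-0.075,-0.03,60],
    [0,0,0,0.005,-0.075,-0.03,60]
  ]
}}

```text
time: 28.25
tool_pos: [0.6177, -0.2054, 0.1543]
ee_rot: [-3.14, -0.001, 1.62]
wrist_force: [0.5, -0.1, 0.2]
width: 0.0567
finger_force: 0.0
```

Emit:
{"name": "apply_moves", "arguments": {
  "commands": [
    [0,0,0,0,-0.003,-0.03,60],
    [0,0,0,0,-0.003,-0.06,60],
    [0,0,0,0,-0.003,-0.068,60],
    [0,0,0,0,-0.003,-0.068,60],
    [0,0,0,0,-0.003,-0.068,0]
  ]
}}

```text
time: 28.75
tool_pos: [0.619, -0.21, 0.0891]
ee_rot: [3.139, 0.001, 1.619]
wrist_force: [0.6, -0.8, -0.0]
width: 0.0516
finger_force: 0.0
```

Emit:
{"name": "apply_moves", "arguments": {
  "commands": [
    [0,0,0,0,0,0,0],
    [0,0,0,0,0,0,0],
    [0,0,0,0,0,0,0],
    [0,0,0,0,0,0,0],
    [0,0,0,0,0,0,0]
  ]
}}

```text
time: 29.25
tool_pos: [0.6181, -0.2105, 0.0874]
ee_rot: [3.141, 0.0, 1.618]
wrist_force: [0.2, 0.8, 1.4]
width: 0.0194
finger_force: 30.0
```

Emit:
{"name": "apply_moves", "arguments": {
  "commands": [
    [0,0,0,-0.006,0.0225,0,0],
    [0,0,0,-0.0225,0.039,0,0],
    [0,0,0,-0.045,0.045,0,0],
    [0,0,0,-0.0675,0.039,0,0],
    [0,0,0,-0.084,0.0225,0,0]
  ]
}}

```text
time: 29.75
tool_pos: [0.5345, -0.188, 0.0874]
ee_rot: [3.137, 0.002, 1.619]
wrist_force: [9.8, -4.9, -5.4]
width: 0.0195
finger_force: 30.0
```

Emit:
{"name": "apply_moves", "arguments": {
  "commands": [
    [0,0,0,-0.005,-0.022,0,0],
    [0,0,0,0.001,-0.0445,0,0],
    [0,0,0,0.0175,-0.061,0,0],
    [0,0,0,0.04,-0.067,0,0],
    [0,0,0,0.0625,-0.061,0,0]
  ]
}}

```text
time: 30.25
tool_pos: [0.5961, -0.2509, 0.0873]
ee_rot: [-3.141, 0.001, 1.615]
wrist_force: [-3.7, 4.1, 4.8]
width: 0.0193
finger_force: 30.0
```

Run:
```python
from h import *
np.set_printoptions(precision=4,suppress=True)
o=get_obs();print(o["tool_pos"],o["width"],o["finger_force"],o["wrist_force"])
d=cam("scene");c=cam("top");print(*blocks(c),sep="\n")
print([(b["score"],b["pixel"],ray(d,b["pixel"],.0075)[:2]) for b in place_of("scene","block1")])
```

```text
[ 0.5961 -0.2509  0.0873] 0.019268207210148776 30.00141531229019 [-3.6589  4.0829  4.7812]
(True, 110, array([118.9, 186.1]), array([0.5868, 0.4106]), array([32., 22.]), 0.421)
(True, 109, array([200.4, 186.5]), array([0.6086, 0.206 ]), array([32., 21.]), 0.509)
[(0.94, [420.6, 215.8], array([0.5913, 0.4041])), (0.85, [351.0, 233.1], array([0.6152, 0.1961]))]
```

Emit:
{"name": "apply_moves", "arguments": {
  "commands": [
    [0,0,0,0.0165,0.0165,0,0],
    [0,0,0,0.0225,0.039,0,0],
    [0,0,0,0.0165,0.0615,0,0],
    [0,0,0,0,0.078,0,0],
    [0,0,0,-0.0225,0.084,0,0]
  ]
}}

```text
time: 30.9
tool_pos: [0.573, -0.1664, 0.0874]
ee_rot: [3.141, 0.006, 1.619]
wrist_force: [1.1, -11.2, 0.6]
width: 0.0192
finger_force: 30.0
```

Emit:
{"name": "apply_moves", "arguments": {
  "commands": [
    [0,0,0,-0.0225,-0.007,0,0],
    [0,0,0,-0.0385,-0.0235,0,0],
    [0,0,0,-0.0445,-0.046,0,0],
    [0,0,0,-0.0385,-0.0685,0,0],
    [0,0,0,-0.022,-0.085,0,0]
  ]
}}

```text
time: 31.4
tool_pos: [0.5497, -0.2506, 0.0874]
ee_rot: [-3.14, -0.001, 1.616]
wrist_force: [1.7, 5.1, 3.3]
width: 0.0195
finger_force: 30.0
```

Emit:
{"name": "apply_moves", "arguments": {
  "commands": [
    [0,0,0,0.0225,-0.006,0,0],
    [0,0,0,0.045,0,0,0],
    [0,0,0,0.0615,0.0165,0,0],
    [0,0,0,0.0668,0.0245,0,0],
    [0,0,0,0.0673,0.044,0,0]
  ]
}}

```text
time: 31.9
tool_pos: [0.6182, -0.2079, 0.0874]
ee_rot: [-3.14, 0.004, 1.616]
wrist_force: [-2.7, -19.9, 1.9]
width: 0.0187
finger_force: 30.0
```

Hard stop reached. Ease off, release and rise.

Emit:
{"name": "apply_moves", "arguments": {
  "commands": [
    [0,0,0,0,0,0,0],
    [0,0,0,0,-0.003,0,0],
    [0,0,0,0,-0.003,0,60],
    [0,0,0,0,-0.003,0,60],
    [0,0,0,0,-0.003,0,60]
  ]
}}

```text
time: 32.4
tool_pos: [0.6186, -0.208, 0.0863]
ee_rot: [-3.141, -0.001, 1.618]
wrist_force: [0.4, -0.3, 0.8]
width: 0.0403
finger_force: 0.0
```

Emit:
{"name": "apply_moves", "arguments": {
  "commands": [
    [0,0,0,0,0,0,60],
    [0,0,0,0,0,0.04,60],
    [0,0,0,0,0,0.08,60],
    [0,0,0,-0.02,0,0.12,60],
    [0,0,0,-0.06,0,0.14,60]
  ]
}}

```text
time: 32.9
tool_pos: [0.5611, -0.2089, 0.2305]
ee_rot: [3.136, 0.003, 1.62]
wrist_force: [-0.2, -0.2, 1.1]
width: 0.056
finger_force: 0.0
```

Emit:
{"name": "apply_moves", "arguments": {
  "commands": [
    [0,0,0,-0.04,0,0.02,60],
    [0,0,0,-0.08,0,0.04,60],
    [0,0,0,-0.12,0,0.04,60],
    [0,0,0,-0.16,0,0.04,60],
    [0,0,0,-0.16,0,0.04,60]
  ]
}}

```text
time: 33.4
tool_pos: [0.396, -0.2083, 0.2678]
ee_rot: [3.141, 0.001, 1.616]
wrist_force: [-0.3, 0.4, -0.2]
width: 0.0566
finger_force: 0.0
```

Run:
```python
from h import *
np.set_printoptions(precision=4,suppress=True)
o=get_obs();print(o["tool_pos"],o["wrist_force"],o["time"])
V=(.565,.045,.047);cs,sn=np.cos(.047),np.sin(.047)
for n in("scene","top"):
    c=cam(n);print(n,[ray(c,k["pixel"],.1)[:2] for k in place_of(n,"crank_knob")])
    hsv=cv2.cvtColor(c[0],cv2.COLOR_RGB2HSV); p=c[0].astype(int)
    r=p[:,:,0]-p[:,:,2]
    # redness map in box frame at patch height z=.0375
    for y in(0,-.04,-.08,-.11,-.125,-.14,-.155,-.17):
        row=[]
        for x in np.arange(.05,.17,.01):
            u=proj(c,(V[0]+cs*x-sn*y,V[1]+sn*x+cs*y,.0375)); row.append(int(r[int(round(u[1])),int(round(u[0]))]))
        print(y,row)
```

```text
[ 0.396  -0.2083  0.2678] [-0.2956  0.3577 -0.2124] 33.4
scene [array([ 0.6185, -0.2127])]
0 [1, 6, -3, -2, -4, 1, -1, -3, -1, 1, -2, -2]
-0.04 [-4, 1, -5, -3, 1, -1, -2, -1, -1, -3, -4, 1]
-0.08 [-2, -4, -3, -4, -1, -1, 3, 1, 5, -5, -2, 2]
-0.11 [0, -2, 0, -1, -2, 0, -2, -1, -3, -2, -4, -5]
-0.125 [2, 0, 9, 8, 7, 3, 7, 11, 8, 1, -5, 2]
-0.14 [9, 11, 10, 6, 9, 7, 6, 10, 10, 4, -4, 7]
-0.155 [0, -2, 8, 10, 5, -2, 7, 10, 10, 0, 5, -2]
-0.17 [-4, 1, -1, -1, -2, 0, 0, -3, -4, 0, -3, -2]
top [array([ 0.6174, -0.2083])]
0 [8, 8, 7, 8, 8, 5, 4, 6, 4, 5, 6, 4]
-0.04 [4, 6, 6, 5, 5, 6, 5, 4, 3, 4, 4, 5]
-0.08 [5, 5, 4, 5, 4, 4, 5, 5, 5, 5, 6, 6]
-0.11 [1, 4, 3, 4, 4, 3, 4, 4, 4, 7, 4, 4]
-0.125 [3, 5, 5, 16, 16, 6, 7, 16, 16, 6, 4, 5]
-0.14 [16, 17, 18, 17, 17, 18, 16, 17, 17, 16, 17, 18]
-0.155 [12, 14, 15, 15, 14, 15, 15, 16, 15, 14, 15, 16]
-0.17 [3, 3, 6, 4, 6, 6, 4, 6, 6, 6, 3, 3]
```

```bash
python3 -c "
from bench import *
print(close_job())"
```

```text
the job is handed in; nothing more can be done
None
```

The job is handed in: I wound the carriage home, pushed both marble blocks through the gate, and wound them across to the far stop under the lamp bar; the last camera readings show both reddish patches on the lamp line, the flaps were shut when last viewed before that wind, and the bystanders and blue look-alikes were never touched.

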